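# Feel along the carved bead

### The job

With the fingers shut, check the arched moulding by feel: set the fingertips lightly on its raised bead at the tenon end and run them along the bead, following the curve, to the rosette at the other end, without lifting off and without pressing hard. Finish while holding the fingertips lightly on the middle of the rosette, to mark the place. Do not pick up or shift anything lying around.

Things in the scene. Friction and masses are not known exactly. Their poses are not given: they have to be found in the camera images.
- moulding (a joint): how far the arched moulding has sunk on its rubber springs, m: 0 at rest, 0.012 at the bottom stop. It sinks level and straight down wherever it is pressed, resists with about 1 N at first plus 0.35 N per further mm (about 5 N at the stop; rigid there), and rises again when let go. It cannot be taken off.
- rest: plywood base plate, 400 x 190 x 20 mm, fixed to the bench, carrying the arched moulding: a bare pale board 56 mm wide, 22 mm thick, 336 mm long along an arc of 300 mm radius, hollow side to the robot, with a raised round-topped bead of browner wood, 16 mm wide and 8 mm high along its middle. Origin: on the bench straight below p3; y along the arch's chord to the tenon end (robot's left), z up.
- p0 (a point): point on the moulding's upper centre line (top of the bead), at the tenon end, near the bead's start (begin here). Beyond it the moulding ends in a tenon, a tongue 22 mm wide and 12 mm thick that sticks out about 40 mm. It sinks with the moulding. Axes as rest; neighbouring points are 49 mm apart along the arc.
- p1 (a point): point on the moulding's upper centre line (top of the bead), about 49 mm along the bead from p0. It sinks with the moulding. Axes as rest.
- p2 (a point): point on the moulding's upper centre line (top of the bead), about 98 mm along the bead from p0. It sinks with the moulding. Axes as rest.
- p3 (a point): point on the moulding's upper centre line (top of the bead), half-way along the arch; bead top 75 mm above the bench at rest. It sinks with the moulding. Axes as rest.
- p4 (a point): point on the moulding's upper centre line (top of the bead), about 196 mm along the bead from p0. It sinks with the moulding. Axes as rest.
- p5 (a point): point on the moulding's upper centre line (top of the bead), about 245 mm along the bead from p0. It sinks with the moulding. Axes as rest.
- p6 (a point): point on the moulding's upper centre line (top of the bead), at the centre of the round carved rosette, 45 mm across, its flat top level with the bead's, at the end away from the tenon (finish here). It sinks with the moulding. Axes as rest.
- wedge: small stepped wooden wedge, 30 x 70 x 24 mm, loose on the base plate in the hollow of the arch, at least 30 mm from the board. Origin: underside, near its middle. To be left alone.
- offcut: wooden offcut 35 x 45 x 30 mm, loose on the base plate in the hollow of the arch. Origin: underside, near its middle. To be left alone.
- mallet: wooden carving mallet, 270 mm long, 72 mm high, lying at the robot's left. Origin: underside, near its middle. To be left alone.
- chisel: chisel, 220 mm long, 22 mm high, lying at the robot's right. Origin: underside, near its middle. To be left alone.
- gouge: gouge, 240 mm long, 22 mm high, lying at the robot's right. Origin: underside, near its middle. To be left alone.
- cup: white mug, 74 mm wide, 85 mm high, standing at the robot's left. Origin: underside, near its middle. To be left alone.

How it is judged (in metres and radians):
On the way, in this order (a step that is already met when the one before it is completed fails the run):
1. fingertips on the bead at the tenon end, within 18 mm sideways (horizontal distance between the grasp point and p0 below 0.018 m and value of joint moulding above 0.0008 m and contact force between the fingers and moulding above 0.3 N), for 0.05 s.
2. fingertips on the bead at p1, within 18 mm sideways (horizontal distance between the grasp point and p1 below 0.018 m and value of joint moulding above 0.0008 m and contact force between the fingers and moulding above 0.3 N), for 0.05 s.
3. fingertips on the bead at p2, within 18 mm sideways (horizontal distance between the grasp point and p2 below 0.018 m and value of joint moulding above 0.0008 m and contact force between the fingers and moulding above 0.3 N), for 0.05 s.
4. fingertips on the bead at p3, within 18 mm sideways (horizontal distance between the grasp point and p3 below 0.018 m and value of joint moulding above 0.0008 m and contact force between the fingers and moulding above 0.3 N), for 0.05 s.
5. fingertips on the bead at p4, within 18 mm sideways (horizontal distance between the grasp point and p4 below 0.018 m and value of joint moulding above 0.0008 m and contact force between the fingers and moulding above 0.3 N), for 0.05 s.
6. fingertips on the bead at p5, within 18 mm sideways (horizontal distance between the grasp point and p5 below 0.018 m and value of joint moulding above 0.0008 m and contact force between the fingers and moulding above 0.3 N), for 0.05 s.
7. fingertips on the middle of the rosette, within 18 mm sideways (horizontal distance between the grasp point and p6 below 0.018 m and value of joint moulding above 0.0008 m and contact force between the fingers and moulding above 0.3 N), for 0.2 s.
At the end, for the whole second after the job is handed in: the fingertips have passed all seven points of the bead in order, starting at the tenon end, and now rest within 18 mm (sideways) of the rosette's centre, pressing it down by more than 0.8 mm with 0.3 to 15 N; the things around have not been moved more than 20 mm (all of step 7 and contact force between the fingers and moulding below 15 N and distance of each of wedge, offcut, mallet, chisel, gouge, cup from where it was at the start of the episode below 0.02 m); the arm keeps its last pose, push and grip.
It fails at once if the fingertips lift off the bead between its ends (they are low over the middle 230 mm of the moulding without pressing it down) (y of the grasp point in the frame of p3 between -0.112 and 0.112 m and x of the grasp point in the frame of p3 between -0.055 and 0.03 m and z of the grasp point in the frame of p3 below 0.05 m and value of joint moulding below 0.0003 m).
It fails at once if the moulding is pressed hard (more than 20 N) (contact force between the fingers and moulding above 20 N).
It fails at once if a thing lying around is lifted, carried or pushed away (moved more than 20 mm) (distance of any of wedge, offcut, mallet, chisel, gouge, cup from where it was at the start of the episode above 0.02 m).
It also fails if it takes over 38 s, if anything falls off the work surface, if the arm or the gripper's body presses on something with over 40 N, if the wrist force passes 120 N, or if a joint passes its speed limit or range.

### The arm

A 7-joint arm with a two-finger parallel gripper is mounted at the origin on the work surface. World frame = base frame: x ahead of the robot, y to its left, z up, the work surface at z = 0. Lengths are in m, angles in degrees, forces in N, time in s.
With the tool pointing down it reaches from about 0.425 to 0.925 m from the base axis. Payload 6.8 kg.
Tool frame: the origin (TCP) lies midway between the tips of the shut fingers; the grasp point (between the pads) lies robot.grip_point_offset behind it (robot.grip_point_offset is the distance from the TCP to the grasp point, in m); x points along the fingers, y is the direction in which the jaws open and shut, and the axes are right-handed (so a half turn about x gives the same grasp; the last joint's range is limited). The gripper opens to 85 mm and grips with 20 to 120 N. Pads are 22 mm wide; open, the fingers measure 114 mm over their backs; the gripper's body (76 mm by 85 mm) begins 54 mm behind the grasp point. The pads swing forward as they close: fully open they stand 13 mm farther back than shut.
Start: joints at [-77.699, 27.33, 1.283, 89.118, -0.659, 63.558, -4.761], TCP at [0.214, 0.64, 0.231] pointing down, gripper open.
Joint ranges: [-169.35, 169.35], [-19.33, 120.38], [-80.79, 83.38], [13.8, 139.57], [-78.32, 258.32], [9.67, 109.79], [-169.56, 169.56]. Speed limits (degrees/s): [136.94, 136.94, 180, 180, 180, 180, 180].

### API

Orientations are given as [roll, pitch, yaw] about the fixed x, y, z axes, in that order (R = Rz(yaw) Ry(pitch) Rx(roll)).
In Python, from station import robot, optics gives the robot as it stands.
- The arm moves only by the tool play_rows, never from a script. Its arguments are lists of equal length, an entry for each row: "gripper": the finger opening in mm, from 0 to 85.4; "dp": the shift along the world's x, y, z in mm, a list of three; "spin": the turn about the world's z in degrees. A call has 1 to 5 rows; each row shifts and turns the commanded pose from where the row before left it; what a row does not reach is not made up. A row lasts 1/8 s, in which the tool goes at most 62.5 mm and 10.7 degrees, less where a joint would pass 70% of its speed; a pose out of reach is approached as far as the arm can. A call is refused whole if a number of a shift passes 62.5 or a number of a turn 10.7, either way. A call with a gripper value outside its range is refused whole. The fingers move at their own pace and stop on an object; the grip force is fixed at half the most. Time passes only in rows, so rows that do not move let the fingers close. It gives the time, the measured TCP pose, the force and the opening at its end, in the units of the state.
- robot.observe(): the state, without advancing time (a new reading comes with each control period).
- optics.grab_frame(name): name is "side" or "top"; returns the picture (420x560x3 uint8, red, green, blue); there is no depth.
- optics.camera_model(name): a dict with "K" (3x3 intrinsics, pixels), "rvec" (rotation vector, rad) and "tvec" (3), from world to camera coordinates, as OpenCV has them. Camera axes: x right, y down, z forward; pixel columns grow to the right and rows downward; lengths in m; the calibration is good to about 2 mm. A picture is of the moment at which its call begins. camera_model takes no time and is no camera call.
- robot.finish_job(): hands the job in, once; it reports no verdict.
The state is a dict: "time_s": time; "joint_positions": joint angles; "qd": joint speeds; "joint_torque": joint torques, N m; "position": TCP position; "tcp_rot": TCP orientation; "force": force on the tool from outside, world axes, zero at the start; "torque": the same for the moment, N m; "finger_gap": finger opening in m.
Only numpy, scipy, OpenCV 4.12 (cv2) and the standard library are available. Lean on these libraries where they do the work, as an engineer would, in place of code of your own. Each camera call takes 0.05 s, during which the arm holds its last target.

## Working session

There is one attempt and no reset: what is moved stays moved. The work goes in short steps, Python scripts to look and compute and a tool call to move; the robot and the scene stay as the last step left them, time stands still between calls to the robot, and variables do not carry over. Pictures are saved under pics/ and viewed, and the job is handed in when it is done.

Besides the shell and the picture viewer there is one more tool, called after "Call:" by a JSON object that holds its "fn" and its "kwargs", one argument or row to a line. play_rows: Moves the arm, as the interface text tells. Its arguments: {"type":"object","properties":{"gripper":{"type":"array","items":{"type":"number"}},"dp":{"type":"array","items":{"type":"array","items":{"type":"number"}}},"spin":{"type":"array","items":{"type":"number"}}},"required":["gripper","dp","spin"]}

```bash
mkdir -p pics; ls; python3 - <<'E'
from station import robot, optics
import cv2
print(robot.observe()); print(robot.grip_point_offset)
for n in("top","side"):
    cv2.imwrite(f"pics/{n}0.png",optics.grab_frame(n)[:,:,::-1]); print(optics.camera_model(n))
E
```

```text
pics
{'time_s': 0.0, 'joint_positions': array([-77.69738734,  27.37654377,   1.28076754,  89.17739299,
        -0.65720469,  63.55771182,  -4.76232073]), 'qd': array([ 0.01878658, -0.05822047, -0.00346321, -0.02802804, -0.03939347,
       -0.06109006, -0.04644586]), 'joint_torque': array([-8.56173319e-04, -5.96458268e+01,  1.60718735e+00, -2.81193370e+01,
        1.22806284e-02,  9.19874583e-03, -8.34082414e-06]), 'position': array([0.21398406, 0.63956949, 0.230324  ]), 'tcp_rot': array([ -84.69335327,   89.89570416, -103.18938564]), 'force': array([-0.55772613,  0.13660326,  0.25222401]), 'torque': array([-0.00330733, -0.0378205 ,  0.04791586]), 'finger_gap': 0.08544324935980004}
0.0187
{'K': array([[513.88463472,   0.        , 283.88169854],
       [  0.        , 513.88463472, 203.52736838],
       [  0.        ,   0.        ,   1.        ]]), 'rvec': array([ 2.09953381, -2.12860202,  0.17982241]), 'tvec': array([-0.00371813,  0.57007453,  1.18369201])}
{'K': array([[510.04261122,   0.        , 278.67697108],
       [  0.        , 510.04261122, 203.18671496],
       [  0.        ,   0.        ,   1.        ]]), 'rvec': array([ 2.07198102, -0.85898604,  0.44723265]), 'tvec': array([-0.40180038,  0.30169019,  1.08602032])}
```

View pics/top0.png

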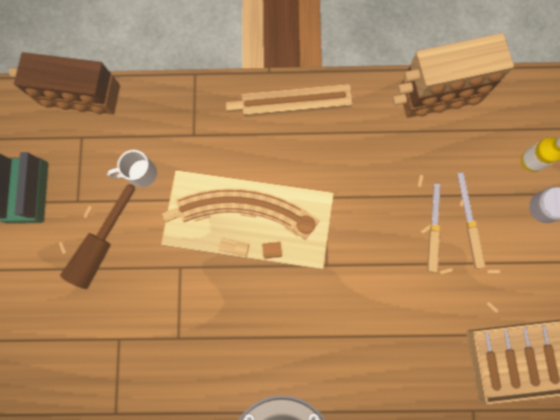

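View pics/side0.png

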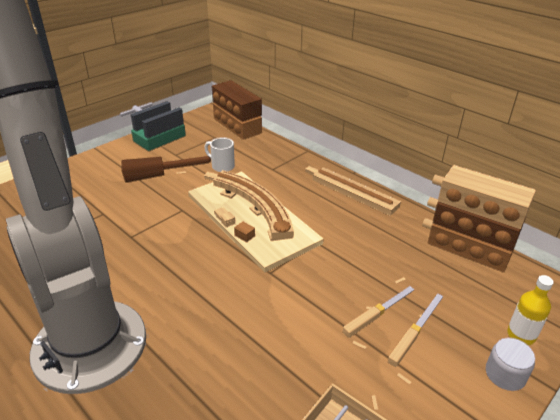

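```bash
python3 - <<'E'
import cv2
a=cv2.imread("pics/top0.png")[160:280,150:345]; cv2.imwrite("pics/topc.png",cv2.resize(a,None,fx=4,fy=4,interpolation=cv2.INTER_CUBIC))
a=cv2.imread("pics/side0.png")[160:280,180:330]; cv2.imwrite("pics/sidec.png",cv2.resize(a,None,fx=5,fy=5,interpolation=cv2.INTER_CUBIC))
E
```

```text
(no output)
```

View pics/topc.png

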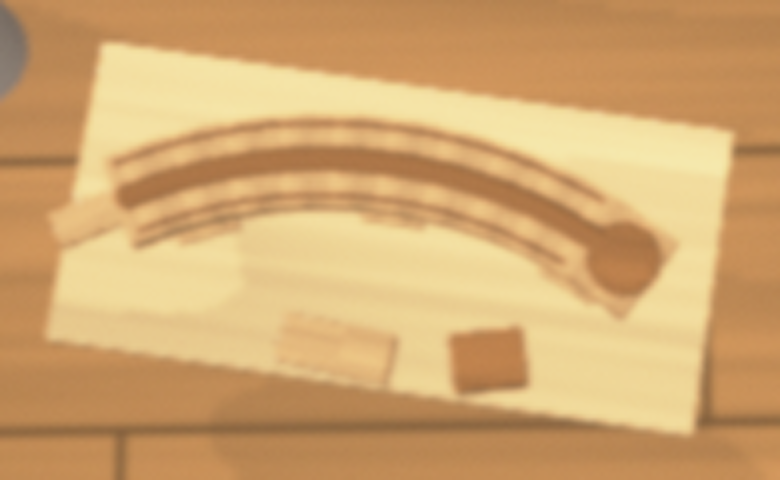

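View pics/sidec.png

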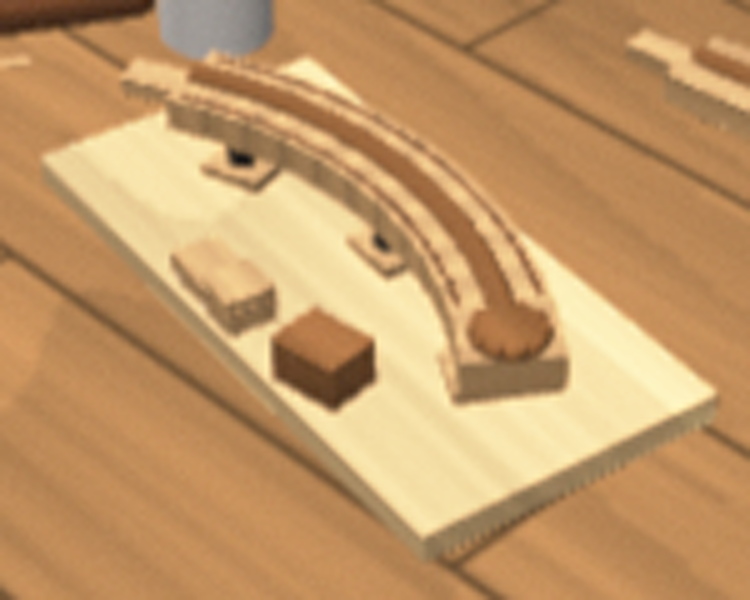

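```bash
cat > h.py <<'E'
import numpy as np, cv2
from station import robot, optics
def ray(n,uv,z):
    m=optics.camera_model(n); R=cv2.Rodrigues(m["rvec"])[0]
    uv=np.asarray(uv,float).reshape(-1,2); d=np.c_[uv,np.ones(len(uv))]@np.linalg.inv(m["K"]).T@R
    c=-R.T@m["tvec"]; return c+d*((z-c[2])/d[:,2])[:,None]
E
python3 - <<'E'
from h import *
from scipy.optimize import least_squares
for n,roi,ros in(("top",(160,280,150,345),(305.6,224.4)),("side",(160,280,180,330),(281.8,226))):
    a=cv2.imread(f"pics/{n}0.png").astype(int); b,g,r=a[...,0],a[...,1],a[...,2]
    m=((r-b>55)&(r<182)).astype(np.uint8); k=np.zeros_like(m);k[roi[0]:roi[1],roi[2]:roi[3]]=m[roi[0]:roi[1],roi[2]:roi[3]]
    k=cv2.morphologyEx(k,cv2.MORPH_OPEN,np.ones((3,3)))
    nl,L,st,c=cv2.connectedComponentsWithStats(k)
    for i in range(1,nl): 
        if st[i,4]>30: print(n,i,st[i],c[i])
    cv2.imwrite(f"pics/m_{n}.png",cv2.resize(k*255,None,fx=1,fy=1))
    print(ros,ray(n,ros,.075))
# bead col-wise, top
a=cv2.imread("pics/top0.png").astype(int); 
for u in range(180,300,10): print(u,a[190:236,u,2].tolist())
E
```

```text
top 1 [180 197 135  29 807] [250.59107807 207.14374226]
top 2 [334 196  11   4  38] [338.73684211 197.26315789]
top 3 [150 199  18   3  54] [158.5 200. ]
top 6 [265 254  10   4  37] [269.21621622 255.37837838]
top 8 [324 255  21  13 116] [331.90517241 263.37068966]
top 9 [150 257 152  23 968] [225.20144628 265.93181818]
(305.6, 224.4) [[ 0.51528115 -0.06229174  0.075     ]]
side 1 [180 160  10   4  33] [184.18181818 161.18181818]
side 2 [256 160  11   7  37] [261. 163.]
side 3 [268 160  62  40 931] [303.09237379 172.66595059]
side 4 [258 167  13  10  43] [263.81395349 171.39534884]
side 5 [319 170  11   7  44] [324.29545455 172.79545455]
side 6 [218 173  76  68 687] [267.24308588 210.74526929]
side 9 [214 181  51  33 272] [238.80147059 193.72794118]
side 13 [293 195   8   7  35] [296.14285714 198.37142857]
side 16 [ 180  209  149   71 1202] [248.20049917 247.33527454]
side 18 [223 218  12   8  66] [229.03030303 221.84848485]
side 19 [234 226  15  12 125] [240.176 232.168]
side 24 [306 267  14  12  65] [312.6        272.13846154]
(281.8, 226) [[ 0.51126915 -0.06970012  0.075     ]]
18
[... 2117 characters left out ...]
[245, 245, 244, 242, 233, 215, 190, 199, 220, 227, 227, 223, 204, 175, 168, 172, 173, 172, 176, 198, 224, 234, 235, 233, 222, 196, 194, 214, 215, 220, 236, 242, 243, 243, 242, 241, 240, 239, 239, 240, 241, 241, 242, 241, 239, 236]
280 [245, 245, 245, 245, 245, 245, 244, 239, 224, 198, 186, 203, 219, 224, 225, 218, 196, 171, 168, 172, 174, 172, 180, 200, 224, 233, 235, 235, 228, 211, 197, 213, 220, 224, 235, 240, 241, 241, 240, 240, 240, 241, 242, 242, 242, 240]
290 [244, 245, 245, 245, 245, 245, 245, 245, 245, 244, 243, 240, 233, 216, 191, 195, 216, 222, 223, 219, 203, 174, 162, 167, 174, 174, 174, 181, 200, 219, 228, 232, 233, 227, 212, 206, 221, 225, 221, 219, 225, 230, 236, 240, 242, 242]
```

```bash
python3 - <<'E'
from h import *
from scipy.optimize import least_squares
a=cv2.imread("pics/top0.png").astype(int); b,r=a[...,0],a[...,2]
k=np.zeros(b.shape,np.uint8);k[190:240,165:330]=((r-b>55)&(r<188))[190:240,165:330]
k=cv2.morphologyEx(k,cv2.MORPH_OPEN,np.ones((3,3)))
n,L,st,c=cv2.connectedComponentsWithStats(k);i=1+np.argmax(st[1:,4]);print(st[i])
v,u=np.nonzero(L==i)
# rosette: distance transform max
m=(L==i).astype(np.uint8);dt=cv2.distanceTransform(m,2,5)
e=cv2.morphologyEx(m,cv2.MORPH_OPEN,cv2.getStructuringElement(2,(11,11)));vv,uu=np.nonzero(e)
ros=np.array([uu.mean(),vv.mean()]);print("ros px",ros,len(uu),np.sqrt(len(uu)/np.pi)*2)
pr=ray("top",ros,.075)[0];print("p6 from disc",pr)
P=ray("top",np.c_[u,v],.073)[:,:2]; B=P[u<292]
f=lambda q:np.hypot(*(B-q[:2]).T)-.3
s=least_squares(f,[.26,.07]);C=s.x;print("C",C,np.std(s.fun)); 
s2=least_squares(lambda q:np.hypot(*(B-q[:2]).T)-q[2],[.26,.07,.3]);print(s2.x)
ang=np.degrees(np.arctan2(P[:,1]-C[1],P[:,0]-C[0]));print("ang range",ang.min(),ang.max())
a6=np.degrees(np.arctan2(pr[1]-C[1],pr[0]-C[0]));print("a6",a6,np.hypot(*(pr[:2]-C)))
for j in range(7):
    t=np.radians(a6+np.degrees(.049/.3)*(6-j));p=C+.3*np.array([np.cos(t),np.sin(t)]);print(j,p.round(4),np.degrees(t).round(1))
# base plate corners in top (z=.02)
cor=[(101,42),(734,131),(694,435),(46,338)]
w=ray("top",[((x+.5)/4-.5+150,(y+.5)/4-.5+160) for x,y in cor],.02);print(w.round(4))
cs=[(42,157),(717,397),(428,540)]
print("side",ray("side",[((x+.5)/5-.5+180,(y+.5)/5-.5+160) for x,y in cs],.02).round(4))
# project p's to side
t=[np.radians(a6+np.degrees(.049/.3)*(6-j)) for j in range(7)]
W=np.array([[C[0]+.3*np.cos(x),C[1]+.3*np.sin(x),.075] for x in t])
for n in("side","top"):
    mm=optics.camera_model(n);q=cv2.projectPoints(W,mm["rvec"],mm["tvec"],mm["K"],None)[0][:,0];print(n,q.round(1).tolist())
    o=(180,160,5,150,120) if n=="side" else(150,160,4,195,120)
    im=cv2.imread(f"pics/{n}0.png")[o[1]:o[1]+o[4],o[0]:o[0]+o[3]];im=cv2.resize(im,None,fx=o[2],fy=o[2],interpolation=2)
    for x,y in q: cv2.circle(im,(int((x-o[0]+.5)*o[2]),int((y-o[1]+.5)*o[2])),4,(255,0,0),-1)
    cv2.imwrite(f"pics/ov_{n}.png",im)
E
```

```text
[180 197 135  37 947]
ros px [305. 221.] 133 13.013103375051497
p6 from disc [ 0.52336782 -0.061043    0.075     ]
C [0.27883672 0.12034424] 0.004109316801481117
[0.28172295 0.12015747 0.29720696]
ang range -41.3857926991208 22.56923344993144
a6 -36.56712809740689 0.3044614724077569
0 [0.5615 0.2209] 19.6
1 [0.5741 0.1736] 10.2
2 [0.5788 0.1249] 0.9
3 [0.5755 0.076 ] -8.5
4 [0.5644 0.0284] -17.9
5 [ 0.5456 -0.0168] -27.2
6 [ 0.5198 -0.0584] -36.6
[[ 0.6663  0.2624  0.02  ]
 [ 0.6027 -0.1334  0.02  ]
 [ 0.4156 -0.1038  0.02  ]
 [ 0.4799  0.291   0.02  ]]
side [[ 0.4802  0.2882  0.02  ]
 [ 0.5988 -0.1369  0.02  ]
 [ 0.4153 -0.1076  0.02  ]]
side [[222.7, 173.8], [236.7, 178.5], [249.4, 184.7], [260.5, 192.2], [269.7, 201.1], [276.6, 211.3], [281.0, 222.6]]
top [[185.8, 206.9], [205.8, 201.4], [226.2, 199.1], [246.8, 200.1], [266.9, 204.4], [286.1, 211.9], [303.9, 222.5]]
```

View pics/ov_side.png

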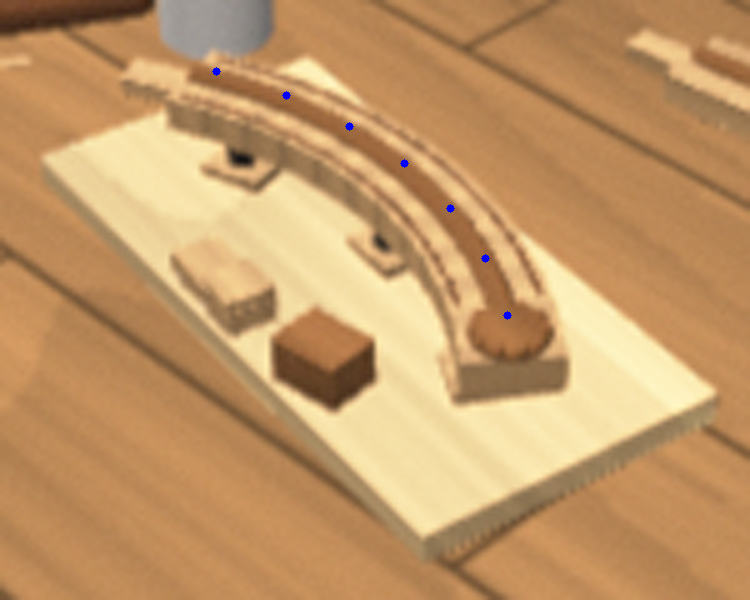

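View pics/ov_top.png

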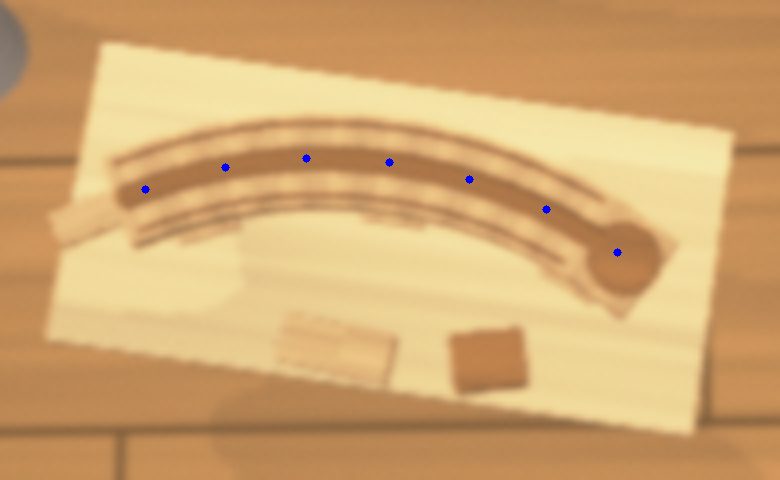

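```bash
cat >> h.py <<'E'
from scipy.spatial.transform import Rotation
C=np.array([0.27884,0.12034]); A3=-9.3
def arc(s): # mm from p0
    t=np.radians(A3+np.degrees((147-s)/300)); return (C+.3*np.array([np.cos(t),np.sin(t)]))*1000
E
python3 - <<'E'
from h import *
o=robot.observe();print(Rotation.from_euler('xyz',o['tcp_rot'],degrees=True).as_matrix().round(3),o['position'],o['time_s'])
for s in range(0,295,49): print(s,arc(s).round(1))
S=np.linspace(0,294,43);Q=np.array([arc(s) for s in S]);print(np.diff(Q,axis=0).round(1).tolist())
print("mug",ray("top",(133,160),.085),"mallet",ray("top",(85,260),.07))
E
```

```text
[[-0.     0.317  0.948]
 [-0.002  0.948 -0.317]
 [-1.    -0.002  0.   ]] [0.21398077 0.63961545 0.23042592] 0.1
0 [562.9 216.9]
49 [574.8 169.4]
98 [578.8 120.6]
147 [574.9  71.9]
196 [563.1  24.4]
245 [543.7 -20.6]
294 [517.2 -61.8]
[[2.2, -6.7], [2.0, -6.7], [1.9, -6.7], [1.7, -6.8], [1.5, -6.8], [1.4, -6.9], [1.2, -6.9], [1.1, -6.9], [0.9, -6.9], [0.7, -7.0], [0.6, -7.0], [0.4, -7.0], [0.3, -7.0], [0.1, -7.0], [-0.1, -7.0], [-0.2, -7.0], [-0.4, -7.0], [-0.6, -7.0], [-0.7, -7.0], [-0.9, -6.9], [-1.1, -6.9], [-1.2, -6.9], [-1.4, -6.9], [-1.5, -6.8], [-1.7, -6.8], [-1.8, -6.8], [-2.0, -6.7], [-2.2, -6.7], [-2.3, -6.6], [-2.5, -6.5], [-2.6, -6.5], [-2.8, -6.4], [-2.9, -6.4], [-3.1, -6.3], [-3.2, -6.2], [-3.4, -6.1], [-3.5, -6.1], [-3.6, -6.0], [-3.8, -5.9], [-3.9, -5.8], [-4.1, -5.7], [-4.2, -5.6]]
mug [[0.67598755 0.34865953 0.085     ]] mallet [[0.43936757 0.45622339 0.07      ]]
```

Call:
{"fn": "play_rows", "kwargs": {
  "gripper": [0, 0, 0, 0, 0],
  "dp": [
    [15, -18, 0],
    [29, -35, 0],
    [29, -35, 0],
    [29, -35, 0],
    [29, -35, 0]
  ],
  "spin": [2, 2, 2, 2, 2]
}}

```text
time_s: 0.72
position: [0.3458, 0.4807, 0.2309]
tcp_rot: [-109.5, 90.0, -117.9]
force: [0.1, -0.5, 0.5]
finger_gap: 0.0002
```

Call:
{"fn": "play_rows", "kwargs": {
  "gripper": [0, 0, 0, 0, 0],
  "dp": [
    [29, -35, 0],
    [29, -35, 0],
    [29, -35, 0],
    [29, -35, 0],
    [29, -35, 0]
  ],
  "spin": [0, 0, 0, 0, 0]
}}

```text
time_s: 1.35
position: [0.4907, 0.3058, 0.231]
tcp_rot: [-139.2, 90.0, -147.7]
force: [0.1, -0.1, -0.6]
finger_gap: 0.0003
```

Call:
{"fn": "play_rows", "kwargs": {
  "gripper": [0, 0, 0, 0, 0],
  "dp": [
    [29, -35, 0],
    [29, -35, 0],
    [15, -19, 0],
    [0, 0, 0],
    [0, 0, 0]
  ],
  "spin": [0, 0, 0, 0, 0]
}}

```text
time_s: 1.98
position: [0.5622, 0.2194, 0.231]
tcp_rot: [165.1, 89.9, 156.6]
force: [0.2, -1.0, 0.6]
finger_gap: 0.0001
```

Call:
{"fn": "play_rows", "kwargs": {
  "gripper": [0, 0, 0, 0, 0],
  "dp": [
    [0, -1, -30],
    [0, -1, -40],
    [0, 0, -35],
    [0, 0, -18],
    [0, 0, 0]
  ],
  "spin": [0, 0, 0, 0, 0]
}}

```text
time_s: 2.6
position: [0.562, 0.2169, 0.1074]
tcp_rot: [-154.8, 89.9, -163.2]
force: [0.7, -0.3, 0.3]
finger_gap: -0.0001
```

```bash
python3 - <<'E'
from h import *
for _ in range(3): o=robot.observe();print(o['position'],o['force'])
for n in("top","side"):
    im=optics.grab_frame(n)[:,:,::-1]
    im=im[140:280,150:345] if n=="top" else im[100:280,160:340]
    cv2.imwrite(f"pics/{n}1.png",cv2.resize(im,None,fx=3.3,fy=3.3,interpolation=2))
    mm=optics.camera_model(n);print(cv2.projectPoints(o['position'].reshape(1,3),mm["rvec"],mm["tvec"],mm["K"],None)[0])
E
```

```text
[0.56200184 0.21688389 0.10743185] [ 0.68539183 -0.31123018  0.31310136]
[0.56200184 0.21688389 0.10743185] [ 0.68539183 -0.31123018  0.31310136]
[0.56200184 0.21688389 0.10743185] [ 0.68539183 -0.31123018  0.31310136]
[[[184.60902156 204.09085553]]]
[[[223.14228024 164.83252983]]]
```

View pics/side1.png

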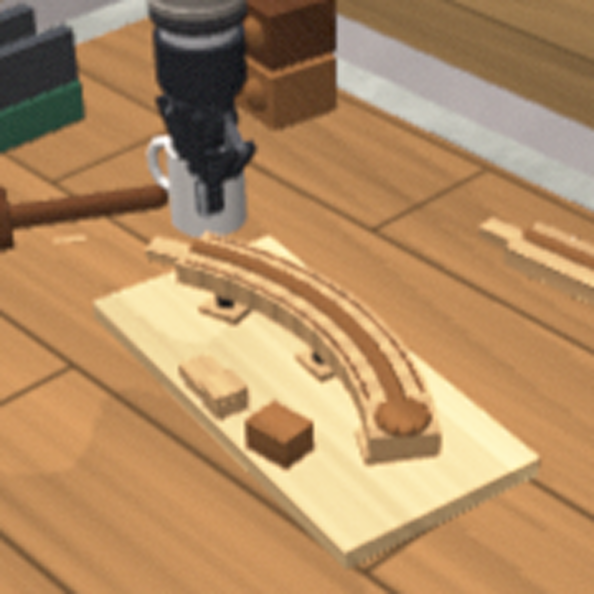

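View pics/top1.png

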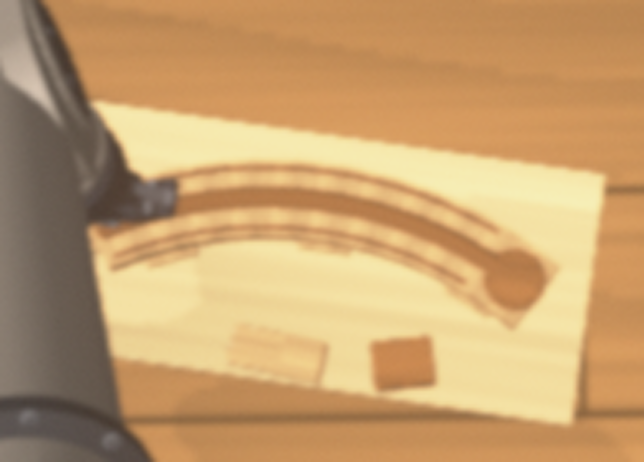

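Call:
{"fn": "play_rows", "kwargs": {
  "gripper": [0, 0, 0, 0, 0],
  "dp": [
    [0, 0, -12],
    [0, 0, -10],
    [0, 0, -4],
    [0, 0, -2],
    [0, 0, -2]
  ],
  "spin": [0, 0, 0, 0, 0]
}}

```text
time_s: 3.32
position: [0.5633, 0.2162, 0.0783]
tcp_rot: [34.9, 90.0, 26.4]
force: [0.6, -0.6, -1.1]
finger_gap: 0.0003
```

Call:
{"fn": "play_rows", "kwargs": {
  "gripper": [0, 0, 0, 0],
  "dp": [
    [0, 0, -1.5],
    [0, 0, -1],
    [0, 0, 0],
    [0, 0, 0]
  ],
  "spin": [0, 0, 0, 0]
}}

```text
time_s: 3.82
position: [0.5632, 0.2162, 0.0759]
tcp_rot: [54.7, 90.0, 46.2]
force: [0.2, 0.2, 0.0]
finger_gap: -0.0002
```

Noise is about ±1 N; continue down in small steps.

Call:
{"fn": "play_rows", "kwargs": {
  "gripper": [0, 0, 0, 0],
  "dp": [
    [0, 0, -1],
    [0, 0, -1],
    [0, 0, -1],
    [0, 0, 0]
  ],
  "spin": [0, 0, 0, 0]
}}

```text
time_s: 4.32
position: [0.5633, 0.2162, 0.0729]
tcp_rot: [39.5, 90.0, 31.0]
force: [0.1, 1.0, 1.9]
finger_gap: 0.0003
```

Call:
{"fn": "play_rows", "kwargs": {
  "gripper": [0, 0, 0, 0],
  "dp": [
    [0, 0, -1],
    [0, 0, -1],
    [0, 0, 0],
    [0, 0, 0]
  ],
  "spin": [0, 0, 0, 0]
}}

```text
time_s: 4.82
position: [0.5633, 0.2162, 0.0709]
tcp_rot: [35.9, 90.0, 27.4]
force: [0.4, -0.2, 2.6]
finger_gap: 0.0003
```

Call:
{"fn": "play_rows", "kwargs": {
  "gripper": [0, 0, 0, 0, 0],
  "dp": [
    [1, -3, -1],
    [2, -6.7, 0],
    [1.9, -6.7, 0],
    [1.7, -6.8, 0],
    [1.5, -6.8, 0]
  ],
  "spin": [0, 0, 0, 0, 0]
}}

```text
time_s: 5.45
position: [0.5714, 0.1855, 0.0698]
tcp_rot: [20.9, 90.0, 12.4]
force: [-1.0, 2.1, 2.8]
finger_gap: -0.0002
```

```bash
python3 - <<'E'
from h import *
im=optics.grab_frame("side")[100:280,160:340,::-1]
cv2.imwrite("pics/side2.png",cv2.resize(im,None,fx=3.3,fy=3.3,interpolation=2))
E
```

```text
(no output)
```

View pics/side2.png

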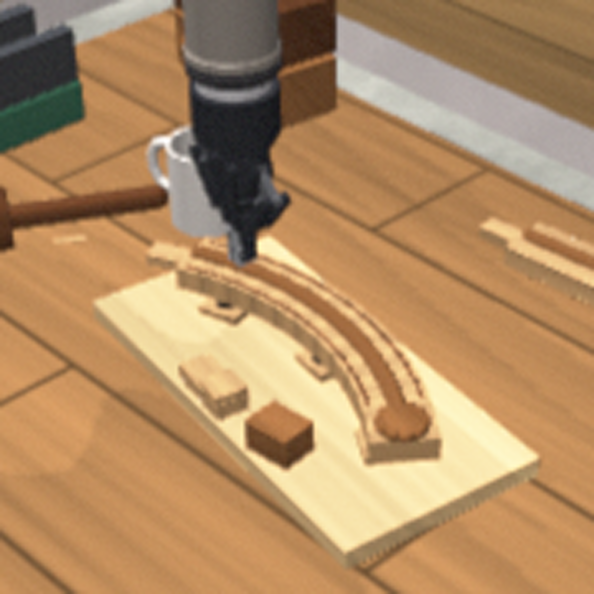

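The fingertips are on the bead at about crop pixel (243, 260), and the moulding has sunk. I'll continue along it.

Call:
{"fn": "play_rows", "kwargs": {
  "gripper": [0, 0, 0, 0, 0],
  "dp": [
    [1.3, -6.9, 0],
    [1.2, -6.9, 0],
    [1.1, -6.9, 0],
    [0.9, -6.9, 0],
    [0.7, -7, 0]
  ],
  "spin": [0, 0, 0, 0, 0]
}}

```text
time_s: 6.12
position: [0.5765, 0.1511, 0.0698]
tcp_rot: [41.7, 90.0, 33.2]
force: [0.1, 1.9, 2.5]
finger_gap: 0.0
```

Call:
{"fn": "play_rows", "kwargs": {
  "gripper": [0, 0, 0, 0, 0],
  "dp": [
    [0.6, -7, 0],
    [0.4, -7, 0],
    [0.3, -7, 0],
    [0.1, -7, 0],
    [-0.1, -7, 0]
  ],
  "spin": [0, 0, 0, 0, 0]
}}

```text
time_s: 6.75
position: [0.5777, 0.1161, 0.0698]
tcp_rot: [40.8, 90.0, 32.3]
force: [0.4, 2.0, 2.2]
finger_gap: -0.0001
```

Call:
{"fn": "play_rows", "kwargs": {
  "gripper": [0, 0, 0, 0, 0],
  "dp": [
    [-0.2, -7, 0],
    [-0.4, -7, 0],
    [-0.6, -7, 0],
    [-0.7, -7, 0],
    [-0.9, -6.9, 0]
  ],
  "spin": [0, 0, 0, 0, 0]
}}

```text
time_s: 7.38
position: [0.5749, 0.0812, 0.0698]
tcp_rot: [9.8, 90.0, 1.3]
force: [0.0, 2.5, 3.6]
finger_gap: 0.0002
```

```bash
python3 - <<'E'
from h import *
im=optics.grab_frame("side")[100:280,160:340,::-1]
cv2.imwrite("pics/side3.png",cv2.resize(im,None,fx=3.3,fy=3.3,interpolation=2))
o=robot.observe();p=o['position'][:2];print(o['position'],o['force'],np.hypot(*(p-C)),(A3-np.degrees(np.arctan2(*(p-C)[::-1])))*np.pi/180*300+147)
E
```

```text
[0.57475276 0.07986489 0.06981474] [0.09414707 0.86899964 3.58110586] 0.29866803974969486 139.08641511180585
```

View pics/side3.png

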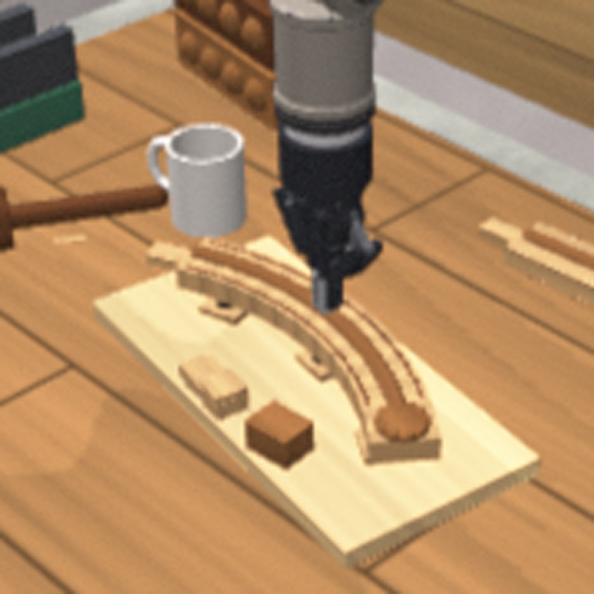

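The tip is on the bead at crop pixel (327, 305), with 298.7 mm measured radius. Continuing.

Call:
{"fn": "play_rows", "kwargs": {
  "gripper": [0, 0, 0, 0, 0],
  "dp": [
    [-0.6, -6.9, 0],
    [-0.9, -6.9, 0],
    [-1.3, -6.9, 0],
    [-1.5, -6.8, 0],
    [-1.6, -6.8, 0]
  ],
  "spin": [0, 0, 0, 0, 0]
}}

```text
time_s: 8.05
position: [0.5689, 0.0469, 0.0698]
tcp_rot: [-174.1, 90.0, 177.4]
force: [0.2, 2.1, 2.9]
finger_gap: 0.0002
```

Call:
{"fn": "play_rows", "kwargs": {
  "gripper": [0, 0, 0, 0, 0],
  "dp": [
    [-1.8, -6.8, 0],
    [-2, -6.7, 0],
    [-2.1, -6.7, 0],
    [-2.3, -6.6, 0],
    [-2.5, -6.5, 0]
  ],
  "spin": [0, 0, 0, 0, 0]
}}

```text
time_s: 8.68
position: [0.5582, 0.0136, 0.0698]
tcp_rot: [22.1, 90.0, 13.6]
force: [-0.4, 2.9, 3.0]
finger_gap: 0.0001
```

Call:
{"fn": "play_rows", "kwargs": {
  "gripper": [0, 0, 0, 0, 0],
  "dp": [
    [-2.6, -6.5, 0],
    [-2.8, -6.4, 0],
    [-2.9, -6.4, 0],
    [-3.1, -6.3, 0],
    [-3.2, -6.2, 0]
  ],
  "spin": [0, 0, 0, 0, 0]
}}

```text
time_s: 9.3
position: [0.5435, -0.0182, 0.0698]
tcp_rot: [37.6, 90.0, 29.1]
force: [1.3, 2.5, 1.9]
finger_gap: -0.0003
```

```bash
python3 - <<'E'
from h import *
im=optics.grab_frame("side")[100:280,160:340,::-1]
cv2.imwrite("pics/side4.png",cv2.resize(im,None,fx=3.3,fy=3.3,interpolation=2))
o=robot.observe();p=o['position'][:2];print(o['position'],o['force'],np.hypot(*(p-C)),(A3-np.degrees(np.arctan2(*(p-C)[::-1])))*np.pi/180*300+147)
E
```

```text
[ 0.54296158 -0.01928582  0.06976087] [1.3117367  1.33433645 2.70809047] 0.2987567253764029 244.1947063648809
```

View pics/side4.png

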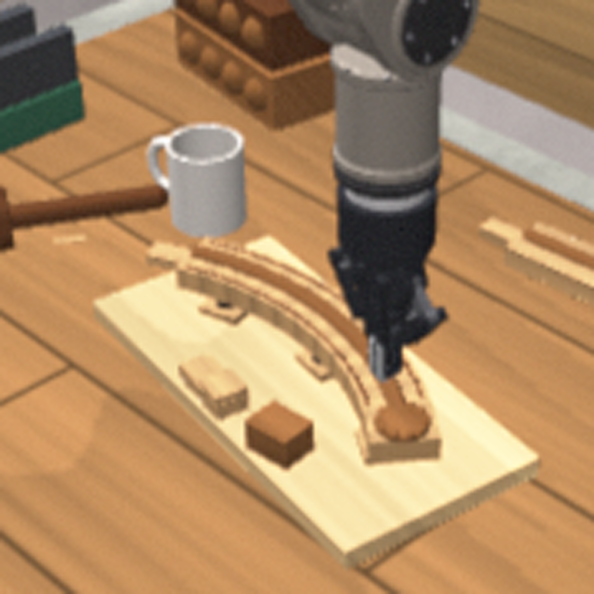

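The tip is at crop pixel (383, 372), still on the bead near p5. The rosette is next.

Call:
{"fn": "play_rows", "kwargs": {
  "gripper": [0, 0, 0, 0, 0],
  "dp": [
    [-3.4, -6.1, 0],
    [-3.6, -6.1, 0],
    [-3.8, -6, 0],
    [-3.9, -6, 0],
    [-4, -6, 0]
  ],
  "spin": [0, 0, 0, 0, 0]
}}

```text
time_s: 9.98
position: [0.5247, -0.0484, 0.0698]
tcp_rot: [137.3, 90.0, 128.8]
force: [1.7, 2.3, 2.8]
finger_gap: 0.0001
```

Call:
{"fn": "play_rows", "kwargs": {
  "gripper": [0, 0, 0, 0, 0],
  "dp": [
    [-4, -6, 0],
    [-3, -5, 0],
    [-2, -3, 0],
    [0, 0, 0],
    [0, 0, 0]
  ],
  "spin": [0, 0, 0, 0, 0]
}}

```text
time_s: 10.6
position: [0.5155, -0.0627, 0.0696]
tcp_rot: [-135.0, 89.9, -143.5]
force: [-0.2, -2.3, 3.5]
finger_gap: 0.0001
```

```bash
python3 - <<'E'
from h import *
for n in("side","top"):
    im=optics.grab_frame(n)[:,:,::-1]
    im=im[100:280,160:340] if n=="side" else im
    cv2.imwrite(f"pics/{n}5.png",cv2.resize(im,None,fx=3.3,fy=3.3,interpolation=2) if n=="side" else im)
o=robot.observe();p=o['position'][:2];print(o['position'],o['force'],np.hypot(*(p-C)),(A3-np.degrees(np.arctan2(*(p-C)[::-1])))*np.pi/180*300+147)
E
```

```text
[ 0.51557937 -0.06259737  0.06963766] [ 0.31245561 -2.03900178  2.68627141] 0.2991849148869732 295.67380329695504
```

View pics/side5.png

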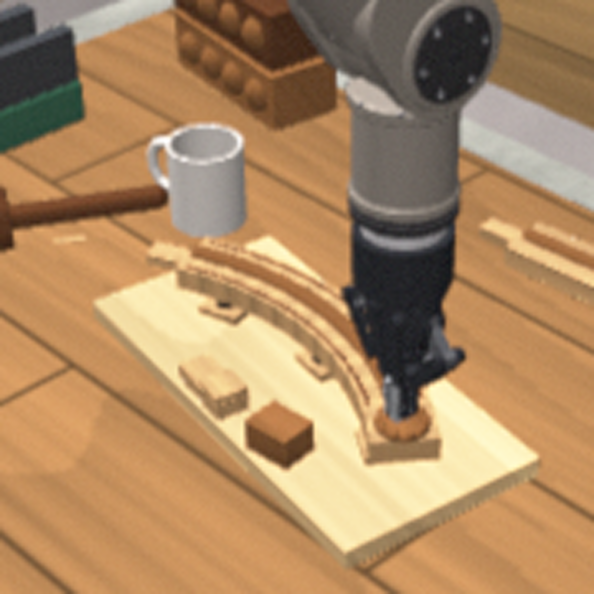

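View pics/top5.png

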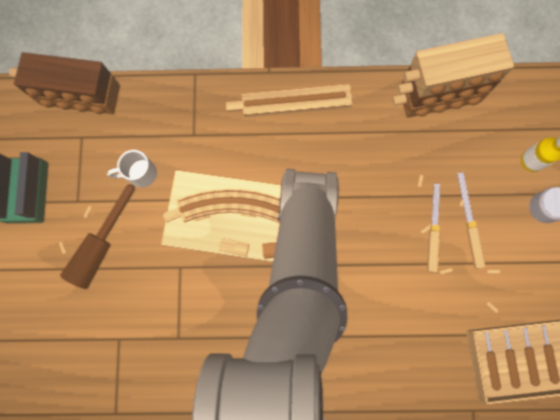

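The tip sits in the middle of the rosette, at crop pixel (402, 420). The force is about 3 N, and the loose things are where they were.

```bash
python3 -c "
from station import robot
print(robot.finish_job())"
```

```text
the job is handed in; nothing more can be done
None
```

I ran the shut fingertips along the bead from p0 at the tenon end to the rosette in one continuous pass and handed the job in while holding them there. `finish_job()` gives no verdict, so I can only report my own readings.

- **Pressing:** The tip height stayed at 0.0696–0.0698 m during the run. That is about 5 mm below the bead's resting height. The upward force readings were 2–4 N, with about ±1 N of noise.
- **End position:** The fingertips rest at (0.5155, -0.0627), about 10.6 s into the run. That is within about 2 mm of the rosette centre I estimated from the top camera and the bead arc.
- **Disagreement:** One rough reading of the rosette from the side camera was about 8 mm off, still inside the 18 mm limit. The last side picture shows the tip in the middle of the rosette.
- **Things lying around:** In the last pictures the mug, mallet, wedge, chisel and gouge look unmoved. The offcut also looks unmoved in the side view; the arm partly hides it in the top view.

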